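Prop the jam chest's lid open

ROBOT

A 6-joint arm with a two-finger parallel gripper is mounted at the origin on the work surface; the furniture and walls round the work are solid. World frame = base frame: x ahead of the robot, y to its left, z up, the work surface at z = 0. Lengths are in m, angles in degrees, forces in N, time in s.
With the tool pointing down it reaches from about 0.4 to 0.825 m from the base axis. Payload 7 kg.
Tool frame: the origin (TCP) lies between the finger pads; the fingertips stand 19 mm ahead of it and the grasp point (between the pads) is the TCP; x points along the fingers, y is the direction in which the jaws open and shut, and the axes are right-handed (so a half turn about x gives the same grasp; the last joint's range is limited). The gripper opens to 88 mm and grips with 3 to 60 N. Pads are 19 mm wide; open, the fingers measure 130 mm over their backs; the gripper's body (78 mm by 193 mm) begins 47 mm behind the grasp point.
Start: joints at [89.788, 20.546, 0.682, 0, -70.136, -16.507], TCP at [0.194, 0.646, 0.246] pointing down, gripper open.
Joint ranges: [-176.03, 176.03], [-82.01, 121.73], [-58.28, 71.71], [-173.87, 95.51], [-174.79, -0.11], [-173.66, 173.66]. Speed limits (degrees/s): [136.94, 136.94, 172.46, 180, 180, 180].

INTERFACE

Orientations are given as [roll, pitch, yaw] about the fixed x, y, z axes, in that order (R = Rz(yaw) Ry(pitch) Rx(roll)).
In Python, from plant import * gives the robot as it stands.
- The arm moves only by the tool step_arm, never from a script. Its argument "steps" is a list of rows, each a list of 2 entries, a list of its own where there are three numbers: the shift along the tool's x, y, z in units of 0.02 m (1.0 is 0.02 m), then the turn about the tool's x in units of 6 degrees (1.0 is 6 degrees). A call has 1 to 20 rows; each row shifts and turns the commanded pose from where the row before left it, along the tool's axes as they then stand; what a row does not reach is not made up. A row lasts 1/12 s, in which the tool goes at most 41.7 mm and 7.16 degrees, less where a joint would pass 70% of its speed; a pose out of reach is approached as far as the arm can. A call with a number of a shift or a turn outside -1 to 1 is refused whole. A call with a gripper value outside its range is refused whole. "fingers" is the closure, from 0 (fully open) to 1 (shut), set as the call begins (left out, the last holds). The fingers move at their own pace and stop on an object; "grip_force" is the grip in N (left out, the last holds). Time passes only in rows, so rows that do not move let the fingers close. It gives the time, the measured TCP pose, the force and the opening at its end, in the units of the state.
- get_state(): the state, without advancing time (a new reading comes with each control period).
- capture(name): name is "side" or "top"; returns the picture (480x640x3 uint8, blue, green, red); there is no depth.
- camera_model(name): a dict with "intrinsics" (3x3 intrinsics, pixels), "rvec" (rotation vector, rad) and "tvec" (3), from world to camera coordinates, as OpenCV has them. Camera axes: x right, y down, z forward; pixel columns grow to the right and rows downward; lengths in m; the calibration is good to about 2 mm. A picture is of the moment at which its call begins. camera_model takes no time and is no camera call.
- close_job(): hands the job in, once; it reports no verdict.
The state is a dict: "time_s": time; "joints": joint angles; "qd": joint speeds; "joint_torque": joint torques, N m; "tcp_pos": TCP position; "eef_rot": TCP orientation; "contact_force": force on the tool from outside, world axes, zero at the start; "moment": the same for the moment, N m; "gripper_width": finger opening in m.
Only numpy, scipy, OpenCV 4.12 (cv2) and the standard library are available. Lean on these libraries where they do the work, as an engineer would, in place of code of your own. Each camera call takes 0.05 s, during which the arm holds its last target.

TASK

Prop the lid of the wooden jam chest open for restocking: raise the lid by its bar until it stands nearly upright, swing the prop rod up out of its clip by pushing its paddle, then bring the lid down onto the rod until the rod's tip sits fully home against the closed end of the slot under the lid. Leave the pump bottle, the jar and the bell beside it where they are.

Things in the scene. Friction and masses are not known exactly. Their poses are not given: they have to be found in the camera images.
- chest: Open-topped light-wood chest fixed on the counter, 150 (its x) x 140 (its y) x 100 mm high, two jam jars inside. Origin: centre of its underside. Its +x points to the hinge side of the lid, its -x to the side with the free edge and lifting bar of the lid; the prop rod is on its -y wall. z up.
- lid (a joint): Angle of the flat wooden lid (rad): 0 shut, 1.57 upright, stop 1.75. 166 mm from hinge to free edge, 10 mm thick, about 0.35 kg; overhangs the rod-side wall by 39 mm. Slightly stiff hinge: the lid stays where left above 1.3, sinks by itself below about 1.1. The rod passes freely under it only above 1.1. Resting on the seated rod it reads 0.86.
- prop (a joint): Angle of the prop rod (rad): 0 lying in its clip, pointing to the hinge side; grows as the tip swings up and over towards chest -x; limit 1.7. It stays where left (pivot friction 0.025 N m). Left at 0.85 to 1.1, the lid brought down meets its tip in the slot's channel and, pressed on with about 5 N, slides it to the closed end: 1.13. Above 1.15 it misses the slot and the lid drops past.
- lid_hinge (a point): Middle of the lid's hinge line, fixed, at the height of the lid's underside (101 mm above the counter). Axes as the chest; the hinge line runs along y. In the chest's frame: x +78, y 0, z +100 mm.
- lid_bar (a point): Middle of the lifting bar on the lid: a round steel bar 12 mm thick, 90 mm long, parallel to the hinge line (chest y), 145 mm from the hinge line, its axis 52 mm above the lid's underside (36 mm clear between bar and the lid's top face). On a post at each end.
- lid_slot (a point): Where the centre of the rod's tip ball lies when seated: under the lid, 106 mm from the hinge line, 7 mm below the underside, 92 mm to the chest's -y side (the rod's plane). The slot is a channel between two steel rails 22 mm apart, 10 mm deep, 44 mm long, open at its hinge end, closed by a 14 mm deep stop at its free-edge end.
- prop_pivot (a point): Pivot of the prop rod, on the chest's -y wall: in the chest's frame x -42, y -92, z +80 mm. Pivot axis along chest y.
- rod_tip (a point): Centre of the slippery black plastic tip ball (14 mm across) of the steel prop rod (10 mm thick), 106 mm from the pivot.
- paddle_end (a point): Middle of the free end of the rod's crank paddle: a steel plate 46 mm long, 32 wide (chest y), 6 thick, on the pivot shaft outside the lid's edge, 139 mm to the chest's -y side. It stands 115 degrees ahead of the rod: rod in clip, it points up and slightly to chest -x; pushed over to chest -x and down (2 to 3 N) it swings the rod up; level at rod 1.13.
- pump_bottle: Bystander, loose: white pump bottle 110x98x233 mm, origin at its underside 24 mm from the axis of its neck. Must stay where it is.
- jam_jar: Bystander, loose: jam jar 62 mm across, 85 mm high, outside the chest, origin at centre of its underside. Must stay where it is.
- service_bell: Bystander, loose: round counter bell 83 mm across, 62 mm high, origin at centre of its underside. Must stay where it is.

How it is judged:
By the outcome, as a careful person would: the job done as asked, in the order asked, and still so for the second after the job is handed in, with the robot touching nothing.
It also fails if it takes over 64 s, if anything falls off the work surface, if the arm or the gripper's body presses on something with over 40 N, if the wrist force passes 120 N, or if a joint passes its speed limit or range.

## Working session

There is one attempt and no reset: what is moved stays moved. The work goes in short steps, Python scripts to look and compute and a tool call to move; the robot and the scene stay as the last step left them, time stands still between calls to the robot, and variables do not carry over. Pictures are saved under pics/ and viewed, and the job is handed in when it is done.

Besides the shell and the picture viewer there is one more tool, called after ">>>" as name(argument=value, ...), one argument or row to a line, values as JSON. step_arm: Moves the arm, as the interface text tells. Its arguments: {"type":"object","properties":{"steps":{"type":"array","items":{"type":"array"}},"fingers":{"type":"number"},"grip_force":{"type":"number"}},"required":["steps"]}

```bash
ls; mkdir -p pics; python3 - <<'E'
from plant import *
import cv2
print(get_state())
for n in("side","top"):
    cv2.imwrite(f"pics/{n}0.png",capture(n)); print(n,camera_model(n))
E
```

```text
pics
{'time_s': 0.0, 'joints': array([ 8.97883912e+01,  2.05912002e+01,  6.34085709e-01, -2.09678784e-02,
       -7.01353533e+01, -1.65062930e+01]), 'qd': array([-0.14773098, -0.01063152,  0.12956542, -0.10746846,  0.01464282,
       -0.00255632]), 'joint_torque': array([-1.18912860e-03, -5.82718134e+01,  2.93078935e+01,  6.99760392e+00,
        6.88961009e-03, -1.47287392e-04]), 'tcp_pos': array([0.19406368, 0.64602579, 0.24462501]), 'eef_rot': array([  94.47438567,   89.90545393, -102.25065698]), 'contact_force': array([ 0.41511499, -0.37902873,  0.51125712]), 'moment': array([0.01423237, 0.02179476, 0.05668864]), 'gripper_width': 0.08739695155112842}
side {'intrinsics': array([[496.01484292,   0.        , 317.85602805],
       [  0.        , 496.01484292, 239.53961933],
       [  0.        ,   0.        ,   1.        ]]), 'rvec': array([ 1.95956631, -0.33041565,  0.18535219]), 'tvec': array([-0.43566703,  0.17388352,  0.88779029])}
top {'intrinsics': array([[448.81143196,   0.        , 315.65361068],
       [  0.        , 448.81143196, 234.57526273],
       [  0.        ,   0.        ,   1.        ]]), 'rvec': array([ 2.13249698, -2.15418086,  0.16945721]), 'tvec': array([0.01393679, 0.48385549, 1.06143934])}
```

View pics/side0.png

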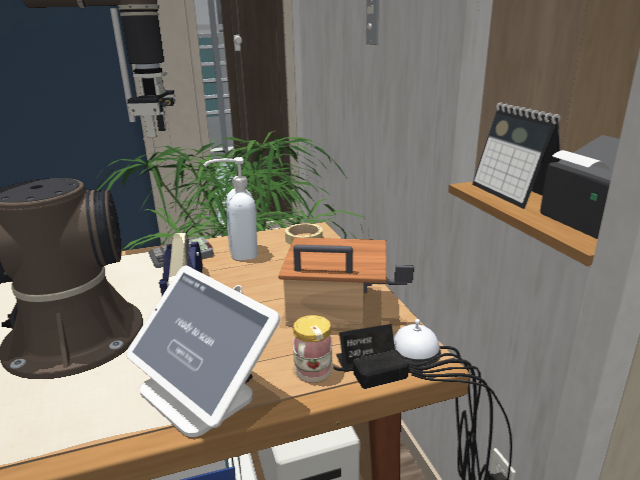

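View pics/top0.png

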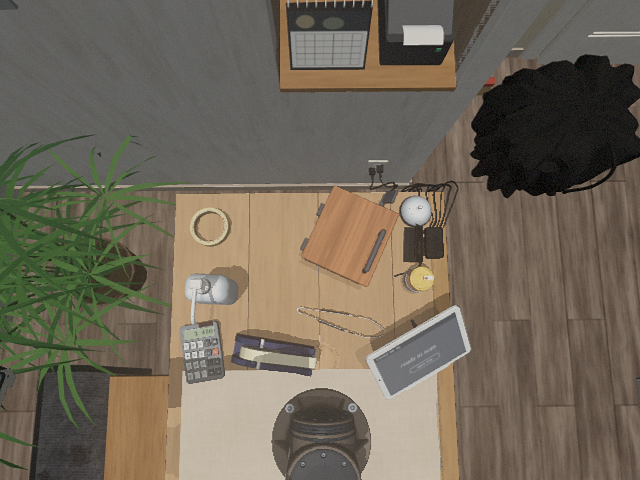

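```bash
cat > h.py <<'E'
from plant import *
import numpy as np, cv2
from scipy.spatial.transform import Rotation as R
def cam(n):
    c=camera_model(n); Rm=cv2.Rodrigues(np.array(c['rvec']))[0]; return np.array(c['intrinsics']),Rm,np.array(c['tvec']).reshape(3)
def ray(n,p):
    K,Rm,t=cam(n); d=Rm.T@np.linalg.inv(K)@np.array([p[0],p[1],1.]); return -Rm.T@t,d/np.linalg.norm(d)
def plane(n,p,z):
    o,d=ray(n,p); return o+d*(z-o[2])/d[2]
def proj(n,P):
    c=camera_model(n); return cv2.projectPoints(np.array(P,float).reshape(-1,1,3),np.array(c['rvec']),np.array(c['tvec']),np.array(c['intrinsics']),None)[0].reshape(-1,2)
def tri(ps,pt):
    o1,d1=ray('side',ps);o2,d2=ray('top',pt)
    s=np.linalg.lstsq(np.array([d1,-d2]).T,o2-o1,rcond=None)[0]
    a=o1+s[0]*d1;b=o2+s[1]*d2; return (a+b)/2,np.linalg.norm(a-b)
E
python3 - <<'E'
from h import *
s=cv2.imread('pics/side0.png');t=cv2.imread('pics/top0.png')
cv2.imwrite('pics/sz.png',cv2.resize(s[220:400,260:460],None,fx=4,fy=4,interpolation=cv2.INTER_CUBIC)[:600])
cv2.imwrite('pics/sz.png',cv2.resize(s[225:375,260:460],None,fx=4,fy=4,interpolation=cv2.INTER_CUBIC))
cv2.imwrite('pics/tz.png',cv2.resize(t[175:300,290:450],None,fx=4.8,fy=4.8,interpolation=cv2.INTER_CUBIC))
print(proj('top',[[.194,.646,.246],[0,0,0],[.6,0,0],[.6,-.2,0],[.6,-.2,.2]]))
for n in('side','top'): print(ray(n,(320,240)))
E
```

```text
[[-20.72267849 373.10906231]
 [321.54654421 439.1652655 ]
 [318.65493582 192.13936956]
 [396.41481668 191.41795056]
 [413.41479522 168.13652597]]
(array([ 0.19047654, -0.84670892,  0.50499063]), array([ 0.28356507,  0.87102413, -0.40113317]))
(array([0.3158252 , 0.01442045, 1.12294717]), array([ 0.14098409, -0.01446042, -0.98990625]))
```

View pics/sz.png

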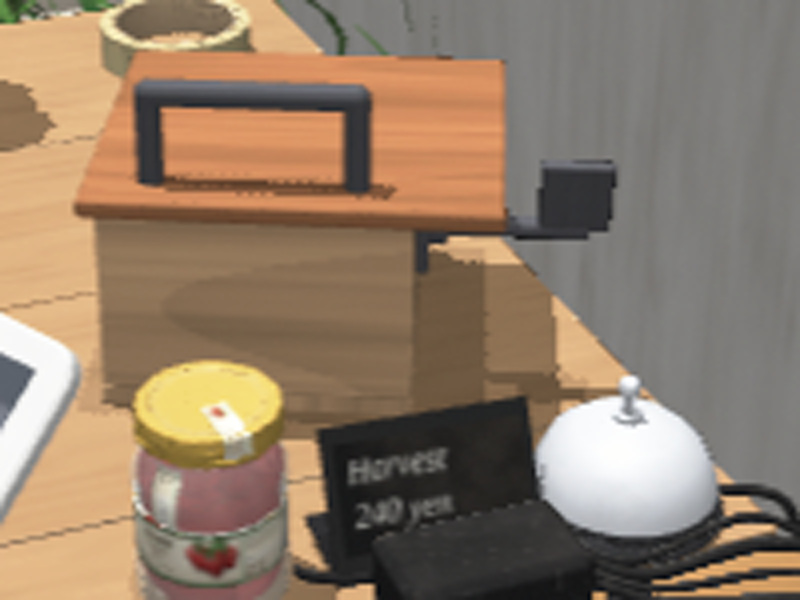

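View pics/tz.png

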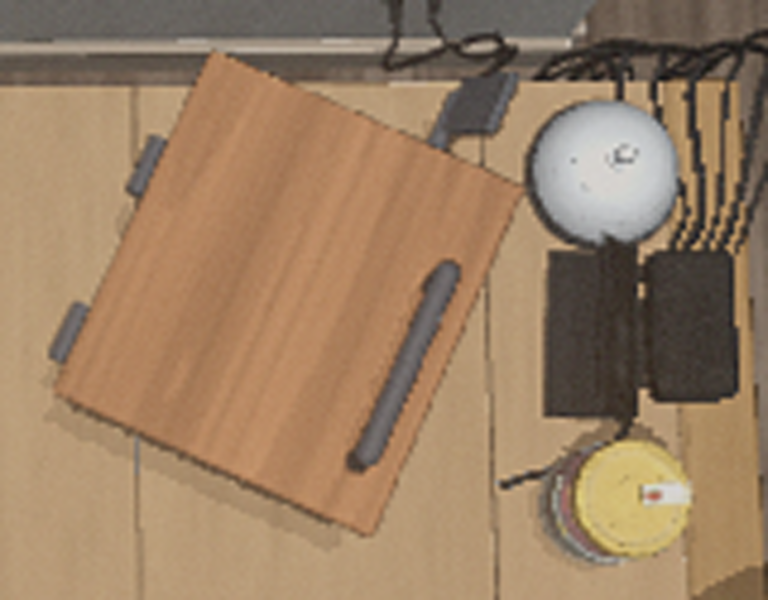

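```bash
python3 - <<'E'
from h import *
T=lambda p:(290+p[0]/4.8,175+p[1]/4.8)
S=lambda p:(260+p[0]/4,225+p[1]/4)
for n,t,s in [('hr',(213,50),(505,60)),('fr',(523,188),(506,218)),('fo',(373,537),(78,206)),('ho',(57,393),(135,52)),('bar-',(450,268),(362,93)),('bar+',(362,460),(145,90)),
  ('padTopLeft',(467,78),(545,163)),('padTopR',(517,78),(614,165))]:
    print(n,plane('top',T(t),.111).round(4),plane('side',S(s),.111).round(4),*tri(S(s),T(t)))
for n,t,z in [('jar',(632,498),.085),('bell',(603,170),.04)]: print(n,plane('top',T(t),z))
print('bottle side neck base', [plane('side',(243,y),.0) for y in (258,)], tri((238,163),(200,280)))
print('wall', [plane('top',p,0) for p in ((300,185),(420,185))], 'shelf',[plane('top',p,.3) for p in ((280,88),(455,88))])
print('shelf tri',tri((450,188),(280,88)), tri((596,255),(455,88)))
E
```

```text
hr [ 0.5876 -0.0352  0.111 ] [ 0.5906 -0.0383  0.111 ] [ 0.5897704  -0.03593877  0.10963898] 0.0037090434786378754
fr [ 0.5181 -0.1826  0.111 ] [ 0.5202 -0.1867  0.111 ] [ 0.52007478 -0.18357396  0.10904446] 0.003190620901900788
fo [ 0.3527 -0.1061  0.111 ] [ 0.3554 -0.113   0.111 ] [ 0.35479721 -0.1068372   0.10776393] 0.003934767818352568
ho [0.4218 0.0411 0.111 ] [0.4231 0.0373 0.111 ] [0.42294841 0.04095611 0.1093816 ] 0.0020557803246020728
bar- [ 0.4797 -0.1463  0.111 ] [ 0.5107 -0.0493  0.111 ] [ 0.47340729 -0.13955656  0.15555513] 0.0019626942798882502
bar+ [ 0.3887 -0.1019  0.111 ] [ 0.415  -0.0087  0.111 ] [ 0.38838385 -0.09771432  0.15286675] 0.005445664418673743
padTopLeft [ 0.5725 -0.1577  0.111 ] [ 0.5582 -0.1466  0.111 ] [ 0.56321917 -0.15382887  0.11593359] 0.01645484300218726
padTopR [ 0.5723 -0.1818  0.111 ] [ 0.5854 -0.159   0.111 ] [ 0.57108753 -0.18026153  0.1229841 ] 0.0038156216381723955
jar [ 0.37104555 -0.2342063   0.085     ]
bell [ 0.54135179 -0.23790153  0.04      ]
bottle side neck base [array([0.34394366, 0.21520365, 0.        ])] (array([0.36103815, 0.24284973, 0.2213692 ]), np.float64(0.009658166058269971))
wall [array([0.61934122, 0.04783301, 0.        ]), array([ 0.61641168, -0.26148385,  0.        ])] shelf [array([0.73374495, 0.07699429, 0.3       ]), array([ 0.73077494, -0.26529283,  0.3       ])]
shelf tri (array([0.80826975, 0.08797523, 0.15393208]), np.float64(0.0006752863482825216)) (array([ 0.80671279, -0.31660642,  0.16221897]), np.float64(0.013444824490512475))
```

```bash
cat >> h.py <<'E'
C0=np.array([.4568,-.0590,.001]);YAW=np.radians(65.05)
ex=np.array([np.cos(YAW),np.sin(YAW),0]);ey=np.array([-ex[1],ex[0],0]);ez=np.array([0,0,1.])
def ch(x,y,z): return C0+ex*x/1e3+ey*y/1e3+ez*z/1e3
def toch(p): d=np.array(p)-C0; return np.array([d@ex,d@ey,d[2]])*1e3
def bar(phi): b=phi+np.arctan2(52,145); return ch(78-154.04*np.cos(b),0,100+154.04*np.sin(b))
def rot(): 
    e=get_state()['eef_rot']; return R.from_euler('xyz',e,degrees=True).as_matrix()
def show():
    s=get_state(); M=rot(); print('t',round(s['time_s'],2),'tcp',s['tcp_pos'].round(4),'chest',toch(s['tcp_pos']).round(1),'F',s['contact_force'].round(1),'w',round(s['gripper_width']*1e3,1))
    print('tool y',M[:,1].round(3),'z',M[:,2].round(3),'yaw y vs ex',np.degrees(np.arctan2(M[:,1]@ey,M[:,1]@ex)).round(2))
def go(P):
    d=rot().T@(np.array(P)-get_state()['tcp_pos']); print('shift units',(d/.02).round(2))
E
python3 - <<'E'
from h import *
show();print(rot().round(3))
print('j',get_state()['joints'].round(1))
for t in ([.194,.646,.34],[.5,.2,.34],bar(0)+[0,0,.1]): go(t)
for f in (0,.3,.6,.9,1.2,1.45,1.5): print(f,bar(f).round(4))
print('overlay',proj('top',[ch(-67,45,152),ch(-67,-45,152),ch(-61,-139,122)]),proj('side',[ch(-67,45,152),ch(-67,-45,152),ch(-61,-139,122)]))
E
```

```text
t 0.1 tcp [0.1941 0.6461 0.2447] chest [528.4 535.6 243.7] F [-0.4 -0.3  0.3] w 87.6
tool y [-0.288 -0.958  0.001] z [-0.958  0.288 -0.   ] yaw y vs ex -171.78
[[-0.    -0.288 -0.958]
 [-0.001 -0.958  0.288]
 [-1.     0.001 -0.   ]]
j [ 89.8  20.6   0.6  -0.  -70.1 -16.5]
shift units [-4.76  0.01  0.  ]
shift units [ -4.74  16.96 -21.07]
shift units [ -0.36  33.3  -22.25]
0 [ 0.4285 -0.1197  0.153 ]
0.3 [ 0.4378 -0.0999  0.1935]
0.6 [ 0.4516 -0.0702  0.2258]
0.9 [ 0.4689 -0.0331  0.2469]
1.2 [0.488 0.008 0.255]
1.45 [0.5041 0.0427 0.2512]
1.5 [0.5073 0.0494 0.2493]
overlay [[367.09415457 269.87749101]
 [383.38099511 232.42825816]
 [395.04880757 196.44731788]] [[294.79762037 248.41390689]
 [347.49633177 249.92044485]
 [402.95702934 266.03885125]]
```

>>> step_arm(
  steps=[
    [[-1,0,0],1],
    [[-1,0,0],0.37],
    [[-1,0,0],0],
    [[-1,0,0],0],
    [[-0.75,0,0],0],
  ],
  fingers=0,
  grip_force=12,
)

```text
time_s: 0.52
tcp_pos: [0.1943, 0.6465, 0.342]
eef_rot: [-83.3, 90.0, 71.7]
contact_force: [0.4, 0.7, -0.2]
gripper_width: 0.0875
```

```bash
python3 - <<'E'
from h import *
show()
for t in ([.5,.2,.34],bar(0)+[0,0,.1]): go(t)
E
```

```text
t 0.52 tcp [0.1943 0.6465 0.342 ] chest [528.9 535.6 341. ] F [ 0.4  0.7 -0.2] w 87.5
tool y [-0.422 -0.907 -0.001] z [-0.907  0.422  0.   ] yaw y vs ex -179.99
shift units [  0.09  13.8  -23.27]
shift units [  4.43  29.8  -26.78]
```

>>> step_arm(
  steps=[
    [[0,0.5,-1],0],
    [[0,0.5,-1],0],
    [[0,0.5,-1],0],
    [[0,0.5,-1],0],
    [[0,0.5,-1],0],
    [[0,0.5,-1],0],
    [[0,0.6,-1],0],
    [[0,0.6,-1],0],
    [[0,0.6,-1],0],
    [[0,0.6,-1],0],
    [[0,0.8,-1],0],
    [[0,0.8,-1],0],
    [[0,0.8,-1],0],
    [[0,0.8,-1],0],
    [[0,0.8,-1],0],
    [[0,0.8,-1],0],
    [[0,0.8,-1],0],
    [[0,0.8,-1],0],
    [[0,0.8,-1],0],
    [[0,0.8,-1],0],
  ],
)

```text
time_s: 2.18
tcp_pos: [0.444, 0.2335, 0.3404]
eef_rot: [37.3, 90.0, -167.6]
contact_force: [0.1, -0.1, -0.5]
gripper_width: 0.088
```

```bash
python3 - <<'E'
from h import *
show()
for t in ([.5,.2,.34],bar(0)+[0,0,.1]): go(t)
E
```

```text
t 2.18 tcp [0.444  0.2335 0.3404] chest [259.8 134.9 339.4] F [ 0.1 -0.1 -0.5] w 88.0
tool y [-0.422 -0.907  0.   ] z [-0.907  0.422  0.   ] yaw y vs ex -179.98
shift units [ 0.02  0.34 -3.24]
shift units [ 4.37 16.34 -6.74]
```

>>> step_arm(
  steps=[
    [[0,0.9,-0.9],0],
    [[0,0.9,-0.9],0],
    [[0,0.9,-0.9],0],
    [[0,0.9,-0.9],0],
    [[0,0.9,-0.6],0],
    [[0.2,1,-0.5],0],
    [[0.2,1,-0.5],0],
    [[0.3,1,-0.5],0],
    [[0.3,1,-0.5],0],
    [[0.3,1,-0.44],0],
    [[0.4,1,0],0],
    [[0.5,1,0],0],
    [[0.5,1,0],0],
    [[0.5,1,0],0],
    [[0.5,1,0],0],
    [[0.5,1,0],0],
    [[0.17,0.84,0],0],
    [[0,0,0],0],
    [[0,0,0],0],
  ],
)

```text
time_s: 3.77
tcp_pos: [0.426, -0.1181, 0.2529]
eef_rot: [28.3, 90.0, -176.7]
contact_force: [0.5, -0.7, 0.6]
gripper_width: 0.0875
```

```bash
python3 - <<'E'
from h import *
show()
for t in (bar(0)+[0,0,.1],bar(0)+[0,0,.005]): go(t)
s=capture('side');t=capture('top')
cv2.imwrite('pics/a.png',np.hstack([cv2.resize(s[150:350,240:440],(400,400)),cv2.resize(t[150:350,270:470],(400,400))]))
E
```

```text
t 3.77 tcp [ 0.426  -0.1181  0.2529] chest [-66.6   3.  251.9] F [ 0.5 -0.7  0.6] w 87.5
tool y [-0.423 -0.906  0.   ] z [-0.906  0.423  0.   ] yaw y vs ex 179.92
shift units [-0.    0.02 -0.15]
shift units [ 4.75  0.02 -0.15]
```

View pics/a.png

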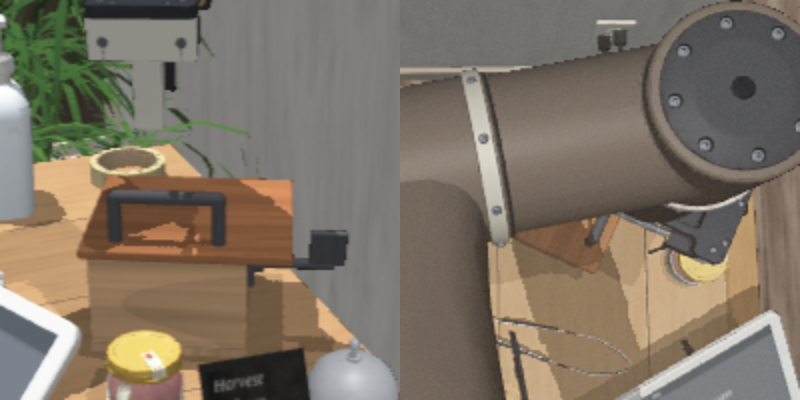

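>>> step_arm(
  steps=[
    [[0.9,0,0],0],
    [[0.9,0,0],0],
    [[0.9,0,0],0],
    [[0.8,0,0],0],
    [[0.7,0,0],0],
    [[0.5,0,0],0],
    [[0,0,0],0],
    [[0,0,0],0],
  ],
)

```text
time_s: 4.53
tcp_pos: [0.4268, -0.1171, 0.1592]
eef_rot: [47.7, 89.9, -157.2]
contact_force: [0.3, 0.5, -0.7]
gripper_width: 0.0876
```

>>> step_arm(
  steps=[
    [[0,0,0],0],
    [[0,0,0],0],
    [[0,0,0],0],
    [[0,0,0],0],
    [[0,0,0],0],
    [[0,0,0],0],
    [[0,0,0],0],
    [[0,0,0],0],
  ],
  fingers=1,
  grip_force=12,
)

```text
time_s: 5.2
tcp_pos: [0.4265, -0.1176, 0.1592]
eef_rot: [-167.7, 90.0, -12.6]
contact_force: [-0.1, 0.4, 0.4]
gripper_width: 0.0399
```

```bash
python3 - <<'E'
from h import *
show()
b0=bar(0); M=rot()
pr=b0
for f in np.linspace(0,1.5,21)[1:]:
    b=bar(f); print(round(f,3),(M.T@(b-pr)/.02).round(2)[:2],end=' ');pr=b
s=capture('side')
cv2.imwrite('pics/b.png',cv2.resize(s[150:350,240:440],(600,600)))
E
```

```text
t 5.2 tcp [ 0.4265 -0.1176  0.1592] chest [-65.9   2.8 158.2] F [-0.1  0.4  0.4] w 39.9
tool y [-0.422 -0.907 -0.   ] z [-0.907  0.422 -0.   ] yaw y vs ex -179.99
0.075 [-0.54 -0.22] 0.15 [-0.52 -0.25] 0.225 [-0.5  -0.29] 0.3 [-0.47 -0.33] 0.375 [-0.45 -0.36] 0.45 [-0.42 -0.4 ] 0.525 [-0.39 -0.43] 0.6 [-0.36 -0.45] 0.675 [-0.32 -0.48] 0.75 [-0.28 -0.5 ] 0.825 [-0.25 -0.52] 0.9 [-0.21 -0.54] 0.975 [-0.16 -0.55] 1.05 [-0.12 -0.56] 1.125 [-0.08 -0.57] 1.2 [-0.04 -0.58] 1.275 [ 0.01 -0.58] 1.35 [ 0.05 -0.58] 1.425 [ 0.09 -0.57] 1.5 [ 0.14 -0.56]
```

View pics/b.png

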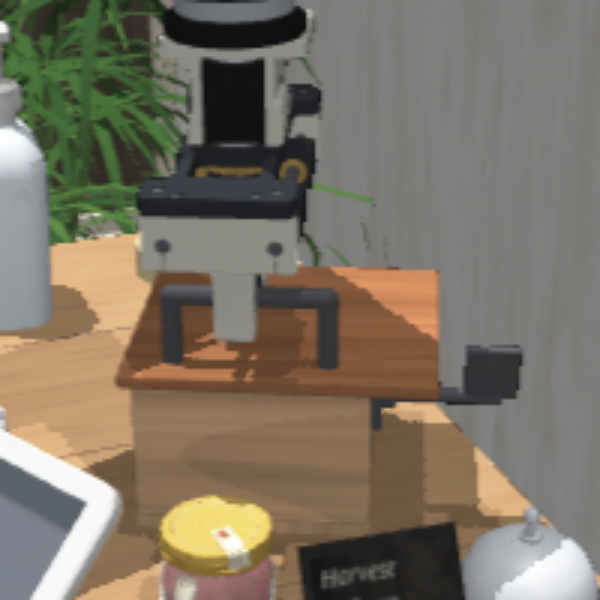

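Fingers stand around the bar; still closing (72 mm/s), more wait rows.

>>> step_arm(
  steps=[
    [[0,0,0],0],
    [[0,0,0],0],
    [[0,0,0],0],
    [[0,0,0],0],
    [[0,0,0],0],
    [[0,0,0],0],
    [[0,0,0],0],
  ],
)

```text
time_s: 5.83
tcp_pos: [0.4266, -0.1175, 0.1591]
eef_rot: [-90.6, 90.0, 64.4]
contact_force: [-0.5, 0.9, -0.1]
gripper_width: 0.0115
```

```bash
python3 - <<'E'
from h import *
show()
E
```

```text
t 5.83 tcp [ 0.4266 -0.1175  0.1591] chest [-65.8   2.8 158.1] F [-0.5  0.9 -0.1] w 11.5
tool y [-0.422 -0.907 -0.   ] z [-0.907  0.422 -0.   ] yaw y vs ex -179.99
```

>>> step_arm(
  steps=[
    [[-0.27,-0.11,0],0],
    [[-0.27,-0.11,0],0],
    [[-0.26,-0.12,0],0],
    [[-0.26,-0.13,0],0],
    [[-0.25,-0.14,0],0],
    [[-0.25,-0.15,0],0],
    [[-0.24,-0.16,0],0],
    [[-0.23,-0.17,0],0],
    [[-0.23,-0.18,0],0],
    [[-0.22,-0.18,0],0],
    [[-0.21,-0.2,0],0],
    [[-0.21,-0.2,0],0],
  ],
)

```text
time_s: 6.83
tcp_pos: [0.4417, -0.0848, 0.2182]
eef_rot: [92.7, 89.9, -112.2]
contact_force: [-1.7, -7.5, 2.9]
gripper_width: 0.0116
```

```bash
python3 - <<'E'
from h import *
show(); print(toch(bar(.45)))
s=capture('side')
cv2.imwrite('pics/c.png',cv2.resize(s[150:350,240:440],(600,600)))
E
```

```text
t 6.83 tcp [ 0.4417 -0.0848  0.2182] chest [-29.8   2.8 217.2] F [-1.7 -7.5  2.9] w 11.6
tool y [-0.421 -0.907  0.002] z [-0.907  0.421 -0.   ] yaw y vs ex -179.97
[-2.99450790e+01  1.65214315e-14  2.09891681e+02]
```

View pics/c.png

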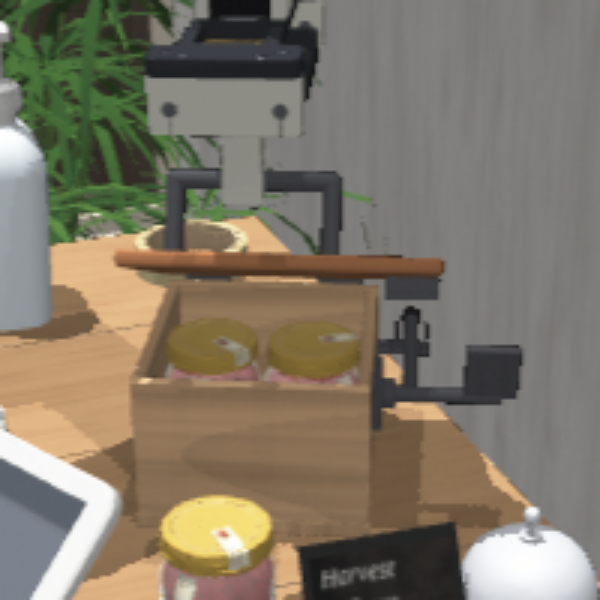

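>>> step_arm(
  steps=[
    [[-0.2,-0.2,0],0],
    [[-0.19,-0.22,0],0],
    [[-0.18,-0.22,0],0],
    [[-0.18,-0.23,0],0],
    [[-0.16,-0.24,0],0],
    [[-0.16,-0.24,0],0],
    [[-0.14,-0.25,0],0],
    [[-0.14,-0.25,0],0],
    [[-0.13,-0.26,0],0],
    [[-0.12,-0.26,0],0],
    [[-0.11,-0.27,0],0],
    [[-0.1,-0.27,0],0],
  ],
)

```text
time_s: 7.88
tcp_pos: [0.4669, -0.0312, 0.2544]
eef_rot: [166.5, 89.9, -38.5]
contact_force: [-1.4, -3.6, 4.7]
gripper_width: 0.0114
```

```bash
python3 - <<'E'
from h import *
show(); print(toch(bar(.9)))
E
```

```text
t 7.88 tcp [ 0.4669 -0.0312  0.2544] chest [ 29.5   2.6 253.4] F [-1.4 -3.6  4.7] w 11.4
tool y [-0.422 -0.907  0.   ] z [-0.907  0.422 -0.001] yaw y vs ex -179.98
[2.86002601e+01 1.28329192e-15 2.45904035e+02]
```

>>> step_arm(
  steps=[
    [[-0.09,-0.27,0],0],
    [[-0.08,-0.28,0],0],
    [[-0.07,-0.28,0],0],
    [[-0.06,-0.28,0],0],
    [[-0.05,-0.28,0],0],
    [[-0.04,-0.29,0],0],
    [[-0.03,-0.29,0],0],
    [[-0.02,-0.29,0],0],
    [[0,-0.29,0],0],
    [[0.01,-0.29,0],0],
    [[0.02,-0.29,0],0],
    [[0.03,-0.29,0],0],
    [[0.04,-0.29,0],0],
    [[0.05,-0.29,0],0],
    [[0.06,-0.28,0],0],
  ],
)

```text
time_s: 9.13
tcp_pos: [0.5029, 0.047, 0.2577]
eef_rot: [9.4, 90.0, 164.4]
contact_force: [0.5, -2.5, 0.3]
gripper_width: 0.0114
```

```bash
python3 - <<'E'
from h import *
show(); print(toch(bar(1.45)))
s=capture('side')
cv2.imwrite('pics/d.png',cv2.resize(s[130:330,240:440],(600,600)))
E
```

```text
t 9.13 tcp [0.5029 0.047  0.2577] chest [115.5   2.9 256.7] F [ 0.5 -2.5  0.3] w 11.4
tool y [-0.422 -0.907  0.   ] z [-0.907  0.422  0.   ] yaw y vs ex -179.99
[ 1.12147686e+02 -2.40751996e-14  2.50207380e+02]
```

View pics/d.png

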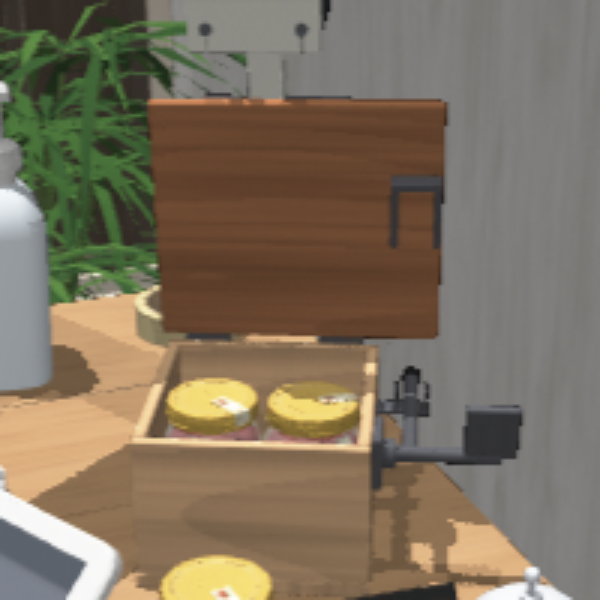

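>>> step_arm(
  steps=[
    [[0,0,0],0],
    [[0,0,0],0],
    [[0,0,0],0],
    [[0,0,0],0],
    [[0,0,0],0],
    [[0,0,0],0],
  ],
  fingers=0.72,
)

```text
time_s: 9.68
tcp_pos: [0.5026, 0.0463, 0.258]
eef_rot: [-49.7, 90.0, 105.4]
contact_force: [0.0, -0.4, -0.9]
gripper_width: 0.0244
```

```bash
python3 - <<'E'
from h import *
show()
E
```

```text
t 9.68 tcp [0.5026 0.0463 0.258 ] chest [114.8   2.9 257. ] F [ 0.  -0.4 -0.9] w 24.4
tool y [-0.422 -0.907 -0.   ] z [-0.907  0.422  0.   ] yaw y vs ex 180.0
```

>>> step_arm(
  steps=[
    [[-0.6,0,0],0],
    [[-0.8,0,0],0],
    [[-0.9,0,0],0],
    [[-1,0,0],0],
    [[-0.9,0,0],0],
    [[0,0,0],0],
  ],
)

```text
time_s: 10.18
tcp_pos: [0.5041, 0.0465, 0.3459]
eef_rot: [-141.4, 89.7, 13.6]
contact_force: [1.7, 0.6, 1.4]
gripper_width: 0.0241
```

```bash
python3 - <<'E'
from h import *
show();print(get_state()['joints'].round(1))
s=capture('side')
cv2.imwrite('pics/e.png',cv2.resize(s[130:330,240:440],(600,600)))
cv2.imwrite('pics/et.png',capture('top'))
E
```

```text
t 10.18 tcp [0.5041 0.0465 0.3459] chest [115.6   1.6 344.9] F [1.7 0.6 1.4] w 24.1
tool y [-0.421 -0.907 -0.004] z [-0.907  0.421 -0.005] yaw y vs ex -179.98
[ 27.6   1.2 -10.7   0.1 -77.8  37.5]
```

View pics/e.png

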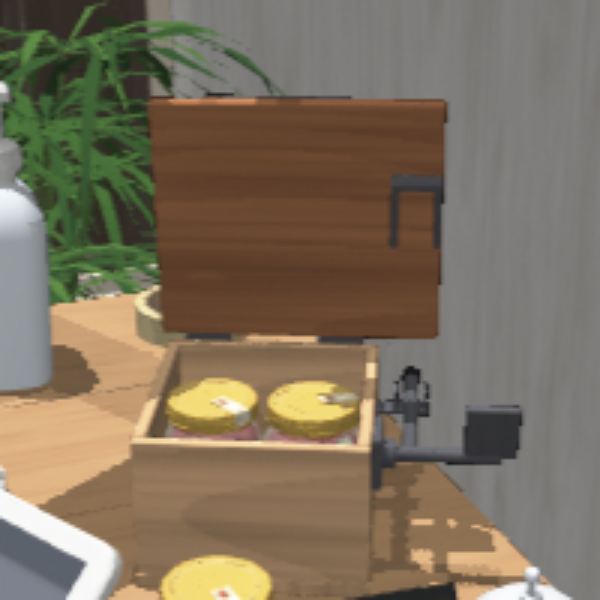

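View pics/et.png

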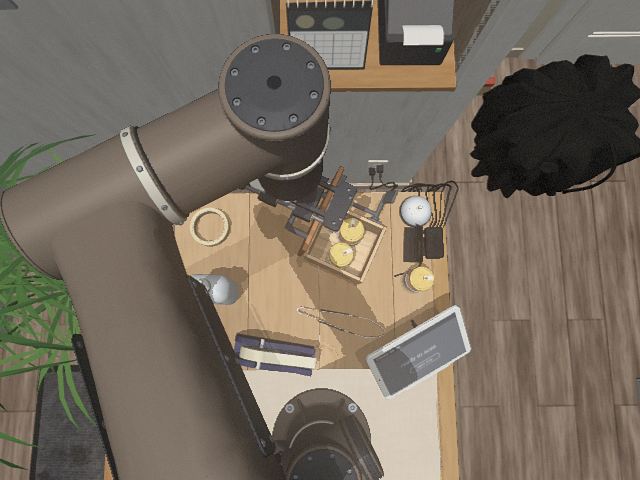

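>>> step_arm(
  steps=[
    [[0,0,0],1],
    [[0,0,0],1],
    [[0,0,0],1],
    [[0,0,0],1],
    [[0,0,0],1],
    [[0,0,0],1],
    [[0,0,0],1],
    [[0,0,0],1],
    [[0,0,0],1],
    [[0,0,0],1],
    [[0,0,0],1],
    [[0,0,0],1],
    [[0,0,0],1],
    [[0,0,0],1],
    [[0,0,0],1],
    [[0,0,0],0],
  ],
  fingers=1,
)

```text
time_s: 11.62
tcp_pos: [0.5022, 0.0463, 0.3408]
eef_rot: [128.6, 89.9, -166.7]
contact_force: [0.4, -0.3, -0.6]
gripper_width: 0.0007
```

```bash
python3 - <<'E'
from h import *
show()
for t in (ch(-15,-141,340),ch(-15,-141,136)): go(t)
E
```

```text
t 11.62 tcp [0.5022 0.0463 0.3408] chest [114.6   3.2 339.8] F [ 0.4 -0.3 -0.6] w 0.7
tool y [-0.905  0.426  0.001] z [ 0.426  0.905 -0.001] yaw y vs ex 89.73
shift units [-0.01 -7.24 -6.45]
shift units [10.19 -7.26 -6.43]
```

>>> step_arm(
  steps=[
    [[0,-0.6,-0.5],0],
    [[0,-0.9,-0.8],0],
    [[0,-0.9,-0.8],0],
    [[0,-0.9,-0.8],0],
    [[0,-0.9,-0.8],0],
    [[0,-0.9,-0.8],0],
    [[0,-0.9,-0.8],0],
    [[0,-0.7,-0.6],0],
    [[0,-0.56,-0.53],0],
    [[0,0,0],0],
  ],
)

```text
time_s: 12.45
tcp_pos: [0.5805, -0.1336, 0.3403]
eef_rot: [125.2, 89.9, -169.7]
contact_force: [-0.6, 0.2, -0.0]
gripper_width: 0.0
```

>>> step_arm(
  steps=[
    [[0.7,0,0],0],
    [[1,0,0],0],
    [[1,0,0],0],
    [[1,0,0],0],
    [[1,0,0],0],
    [[1,0,0],0],
    [[0.8,0,0],0],
    [[0.5,0,0],0],
    [[0,0,0],0],
  ],
)

```text
time_s: 13.2
tcp_pos: [0.5786, -0.131, 0.1992]
eef_rot: [112.0, 89.7, 177.2]
contact_force: [-0.6, -0.8, -0.3]
gripper_width: 0.0003
```

```bash
python3 - <<'E'
from h import *
show()
for t in (ch(-15,-141,132),): go(t)
s=capture('side');t=capture('top')
cv2.imwrite('pics/f.png',np.hstack([cv2.resize(s[130:330,290:490],(400,400)),cv2.resize(t[120:320,270:470],(400,400))]))
E
```

```text
t 13.2 tcp [ 0.5786 -0.131   0.1992] chest [ -13.9 -140.8  198.2] F [-0.6 -0.8 -0.3] w 0.3
tool y [-0.907  0.42   0.004] z [ 0.42   0.908 -0.002] yaw y vs ex 90.11
shift units [ 3.31 -0.02 -0.05]
```

View pics/f.png

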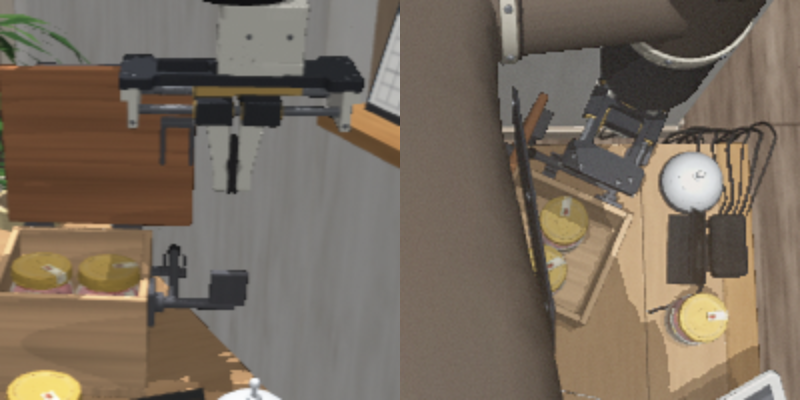

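>>> step_arm(
  steps=[
    [[0.6,0,0],0],
    [[0.7,0,0],0],
    [[0.7,0,0],0],
    [[0.7,0,0],0],
    [[0.6,0,0],0],
    [[0,0,0],0],
    [[0,0,0],0],
  ],
)

```text
time_s: 13.88
tcp_pos: [0.5806, -0.1315, 0.1368]
eef_rot: [-96.6, 90.0, -31.5]
contact_force: [0.1, -0.2, 0.5]
gripper_width: 0.0005
```

```bash
python3 - <<'E'
from h import *
show()
s=capture('side')
cv2.imwrite('pics/g.png',cv2.resize(s[130:330,290:490],(600,600)))
# plan: corner positions along arc
for th in (0,.2,.4,.6,.8,.97):
    a=th+np.radians(115); u=np.array([np.cos(a),np.sin(a)]); n=np.array([np.sin(a),-np.cos(a)])
    c=np.array([-42,80])+36*u+3*n; print(th,'corner',c.round(1),'tcp',(c+[9.5,19]).round(1))
E
```

```text
t 13.88 tcp [ 0.5806 -0.1315  0.1368] chest [ -13.5 -142.8  135.8] F [ 0.1 -0.2  0.5] w 0.5
tool y [-0.907  0.421 -0.001] z [ 0.421  0.907 -0.   ] yaw y vs ex 90.05
0 corner [-54.5 113.9] tcp [-45.  132.9]
0.2 corner [-61.  110.7] tcp [-51.5 129.7]
0.4 corner [-66.7 106.4] tcp [-57.2 125.4]
0.6 corner [-71.5 100.9] tcp [-62.  119.9]
0.8 corner [-75.   94.7] tcp [-65.5 113.7]
0.97 corner [-77.   88.9] tcp [-67.5 107.9]
```

View pics/g.png

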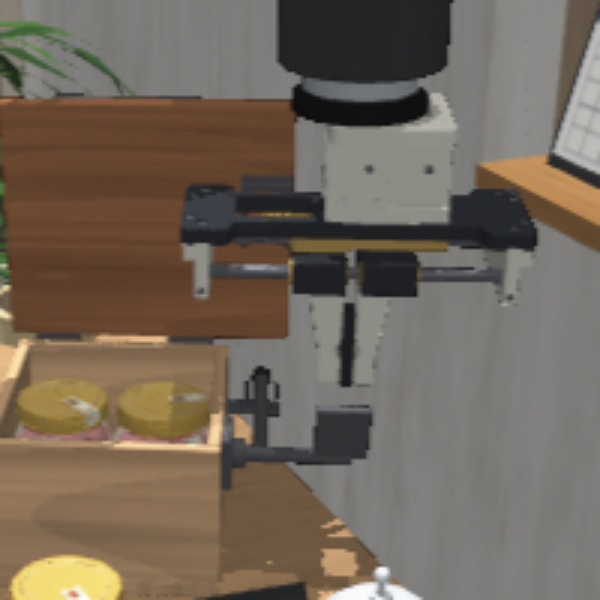

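>>> step_arm(
  steps=[
    [[0.2,0,-0.3],0],
    [[0,0,-0.4],0],
    [[0,0,-0.4],0],
    [[0,0,-0.3],0],
    [[0,0,-0.2],0],
    [[0.05,0,-0.1],0],
    [[0.05,0,-0.1],0],
    [[0.06,0,-0.12],0],
    [[0.08,0,-0.1],0],
    [[0.1,0,-0.1],0],
    [[0.1,0,-0.08],0],
    [[0,0,0],0],
  ],
)

```text
time_s: 14.93
tcp_pos: [0.5614, -0.1715, 0.1226]
eef_rot: [114.1, 90.0, 179.2]
contact_force: [0.9, 0.8, -0.6]
gripper_width: 0.0006
```

```bash
python3 - <<'E'
from h import *
show()
s=capture('side')
cv2.imwrite('pics/i.png',cv2.resize(s[180:300,340:460],(600,600),interpolation=cv2.INTER_CUBIC))
E
```

```text
t 14.93 tcp [ 0.5614 -0.1715  0.1226] chest [ -57.9 -142.3  121.6] F [ 0.9  0.8 -0.6] w 0.6
tool y [-0.907  0.422  0.001] z [ 0.422  0.907 -0.   ] yaw y vs ex 90.01
```

View pics/i.png

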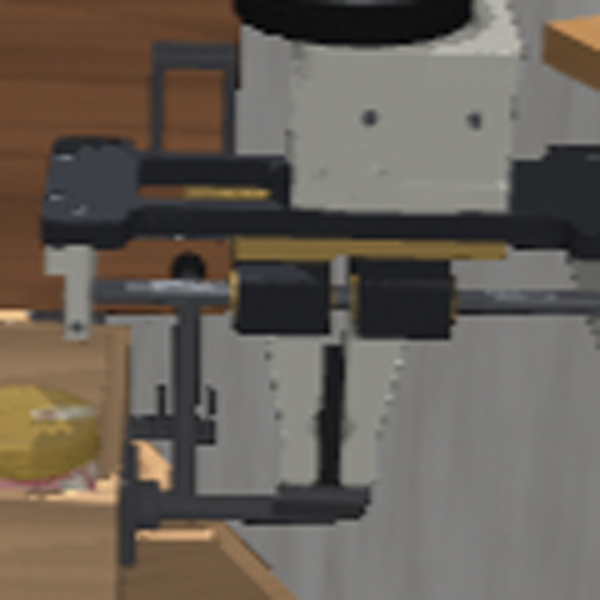

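```bash
cat >> h.py <<'E'
def onrod(p,n='side',y=-92):
    o,d=ray(n,p); yo=(o-C0)@ey; s=(y/1e3-yo)/(d@ey); return toch(o+s*d)
E
python3 - <<'E'
from h import *
for p in [(190,262),(190,270),(188,300)]:
    q=onrod((340+p[0]/5,180+p[1]/5)); print(q.round(1), np.arctan2(q[2]-80,q[0]+42).round(3))
for th in (0,.6,.7,.8,.9,.97,1.05,1.1):
    print(th,(proj('side',ch(-42+106*np.cos(th),-92,80+106*np.sin(th)))[0]).round(1),(proj('top',ch(-42+106*np.cos(th),-92,80+106*np.sin(th)))[0]).round(1), 'pad',proj('side',ch(-42+46*np.cos(th+2.007),-155,80+46*np.sin(th+2.007)))[0].round(1))
E
```

```text
[-621.4  -92.   417.9] 2.614
[-624.8  -92.   418.6] 2.615
[-606.5  -92.   407.7] 2.616
0 [375.3 255.9] [335.9 197. ] pad [412.5 266.6]
0.6 [376.  231.6] [344.7 194. ] pad [412.6 281.8]
0.7 [376.  228.7] [347.6 194.3] pad [412.6 284.5]
0.8 [376.1 226.3] [350.8 194.8] pad [412.5 287.3]
0.9 [376.2 224.4] [354.4 195.4] pad [412.4 290. ]
0.97 [376.2 223.4] [357.1 196.1] pad [412.3 291.8]
1.05 [376.2 222.5] [360.3 196.9] pad [412.2 293.8]
1.1 [376.2 222.2] [362.4 197.5] pad [412.1 295.1]
```

>>> step_arm(
  steps=[
    [[0.1,0,-0.1],0],
    [[0.1,0,-0.08],0],
    [[0.1,0,-0.05],0],
    [[0.1,0,-0.04],0],
    [[0.05,0,-0.03],0],
    [[0,0,0],0],
  ],
)

```text
time_s: 15.48
tcp_pos: [0.5589, -0.1769, 0.1138]
eef_rot: [117.2, 90.0, -177.8]
contact_force: [0.5, 0.0, 0.2]
gripper_width: 0.0004
```

```bash
python3 - <<'E'
from h import *
show()
s=capture('side')
cv2.imwrite('pics/j.png',cv2.resize(s[180:300,340:460],(600,600),interpolation=cv2.INTER_CUBIC))
cv2.imwrite('pics/jt.png',cv2.resize(capture('top')[120:320,270:470],(600,600)))
E
```

```text
t 15.48 tcp [ 0.5589 -0.1769  0.1138] chest [ -63.8 -142.3  112.8] F [0.5 0.  0.2] w 0.4
tool y [-0.907  0.422  0.   ] z [ 0.422  0.907 -0.   ] yaw y vs ex 90.01
```

View pics/j.png

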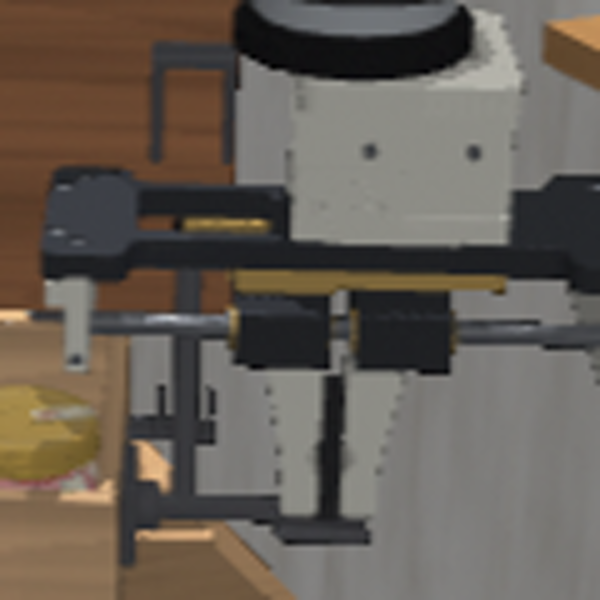

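View pics/jt.png

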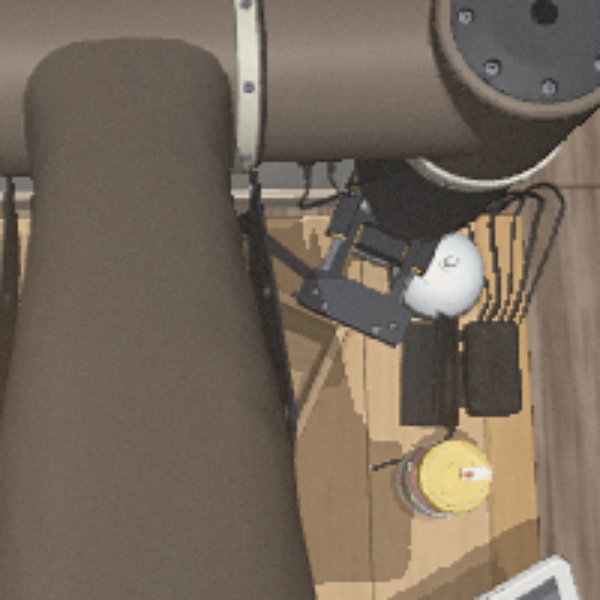

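>>> step_arm(
  steps=[
    [[0.1,0,-0.05],0],
    [[0.1,0,-0.04],0],
    [[0.09,0,-0.03],0],
    [[0.04,0,-0.01],0],
    [[0,0,0],0],
    [[0,0,0],0],
  ],
)

```text
time_s: 16.08
tcp_pos: [0.5579, -0.1792, 0.1074]
eef_rot: [120.2, 90.0, -174.7]
contact_force: [-0.1, -0.5, -0.3]
gripper_width: 0.0004
```

```bash
python3 - <<'E'
from h import *
show()
s=capture('side')
cv2.imwrite('pics/k.png',cv2.resize(s[180:300,340:460],(600,600),interpolation=cv2.INTER_CUBIC))
E
```

```text
t 16.08 tcp [ 0.5579 -0.1792  0.1074] chest [ -66.4 -142.3  106.4] F [-0.1 -0.5 -0.3] w 0.4
tool y [-0.907  0.422  0.   ] z [ 0.422  0.907 -0.   ] yaw y vs ex 90.01
```

View pics/k.png

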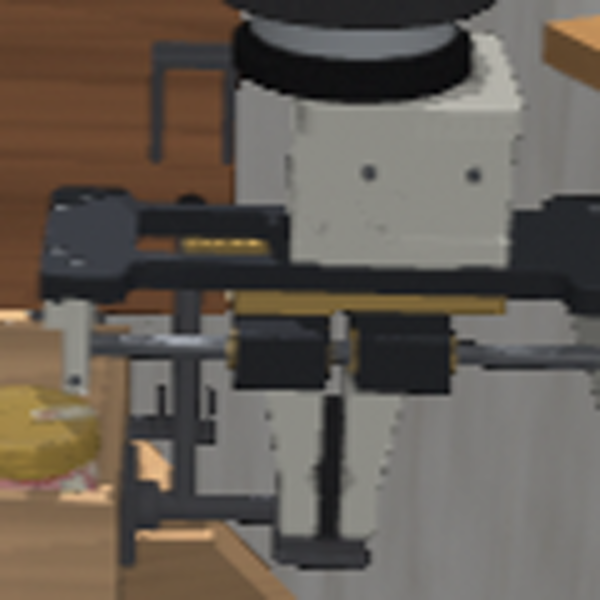

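>>> step_arm(
  steps=[
    [[-0.3,0,0],0],
    [[-0.7,0,0],0],
    [[-1,0,0],0],
    [[-1,0,0],0],
    [[-1,0,0],0],
    [[-1,0,0],0],
    [[-1,0,0],0],
    [[-1,0,0],0],
    [[-1,0,0],0],
    [[-1,0,0],0],
    [[-1,0,0],0],
    [[-1,0,0],0],
    [[-0.7,0,0],0],
    [[0,0,0],0],
  ],
)

```text
time_s: 17.3
tcp_pos: [0.5589, -0.1796, 0.3458]
eef_rot: [-76.7, 89.7, -11.7]
contact_force: [-0.1, 0.9, 0.5]
gripper_width: 0.0002
```

```bash
python3 - <<'E'
from h import *
show()
s=capture('side')
cv2.imwrite('pics/l.png',cv2.resize(s[180:300,340:460],(600,600),interpolation=cv2.INTER_CUBIC))
for t in (ch(114.8,2.9,340),): go(t)
E
```

```text
t 17.3 tcp [ 0.5589 -0.1796  0.3458] chest [ -66.2 -143.5  344.8] F [-0.1  0.9  0.5] w 0.2
tool y [-0.907  0.421 -0.006] z [0.421 0.907 0.001] yaw y vs ex 90.03
shift units [0.13 7.29 9.05]
```

View pics/l.png

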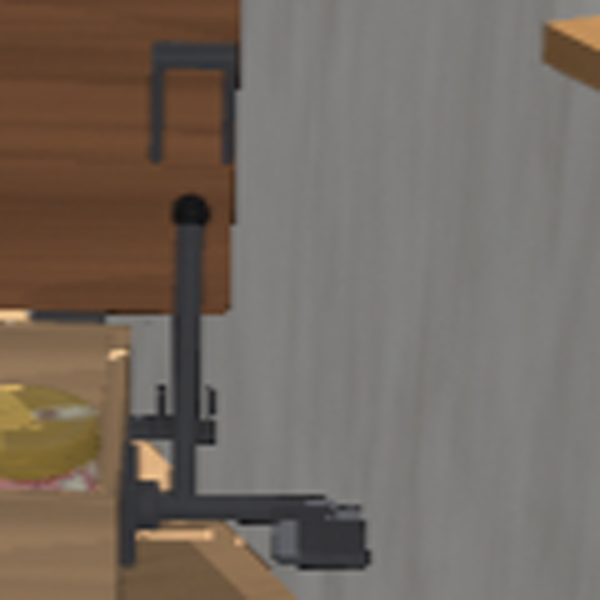

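>>> step_arm(
  steps=[
    [[0,0.5,0.6],0],
    [[0,0.8,1],0],
    [[0,0.8,1],0],
    [[0,0.8,1],0],
    [[0,0.8,1],0],
    [[0,0.8,1],0],
    [[0,0.8,1],0],
    [[0,0.8,1],0],
    [[0,0.8,0.9],0],
    [[0,0.4,0.55],0],
    [[0,0,0],0],
  ],
  fingers=0.72,
)

```text
time_s: 18.27
tcp_pos: [0.501, 0.0484, 0.3411]
eef_rot: [91.9, 90.0, 157.1]
contact_force: [-0.7, 0.2, -1.1]
gripper_width: 0.0247
```

>>> step_arm(
  steps=[
    [[0,0,0],-1],
    [[0,0,0],-1],
    [[0,0,0],-1],
    [[0,0,0],-1],
    [[0,0,0],-1],
    [[0,0,0],-1],
    [[0,0,0],-1],
    [[0,0,0],-1],
    [[0,0,0],-1],
    [[0,0,0],-1],
    [[0,0,0],-1],
    [[0,0,0],-1],
    [[0,0,0],-1],
    [[0,0,0],-1],
    [[0,0,0],-1],
    [[0,0,0],0],
    [[0,0,0],0],
  ],
)

```text
time_s: 19.68
tcp_pos: [0.5018, 0.046, 0.3412]
eef_rot: [48.8, 90.0, -156.3]
contact_force: [-0.2, 1.3, -0.1]
gripper_width: 0.0248
```

```bash
python3 - <<'E'
from h import *
show()
s=capture('side');t=capture('top')
cv2.imwrite('pics/m.png',cv2.resize(t[150:270,280:440],(800,600),interpolation=cv2.INTER_CUBIC))
cv2.imwrite('pics/ms.png',cv2.resize(s[130:330,240:440],(600,600)))
for t in (ch(114.8,2.9,340),ch(114.8,2.9,257)): go(t)
E
```

```text
t 19.68 tcp [0.5018 0.046  0.3412] chest [114.2   3.5 340.2] F [-0.2  1.3 -0.1] w 24.8
tool y [-0.425 -0.905  0.001] z [-0.905  0.425  0.001] yaw y vs ex 179.8
shift units [ 0.01 -0.02 -0.03]
shift units [ 4.16 -0.02 -0.03]
```

View pics/m.png

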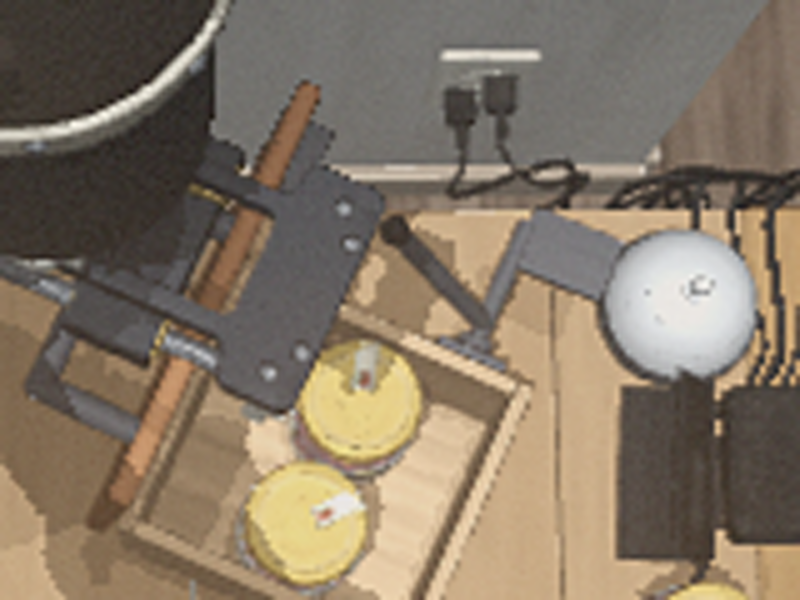

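View pics/ms.png

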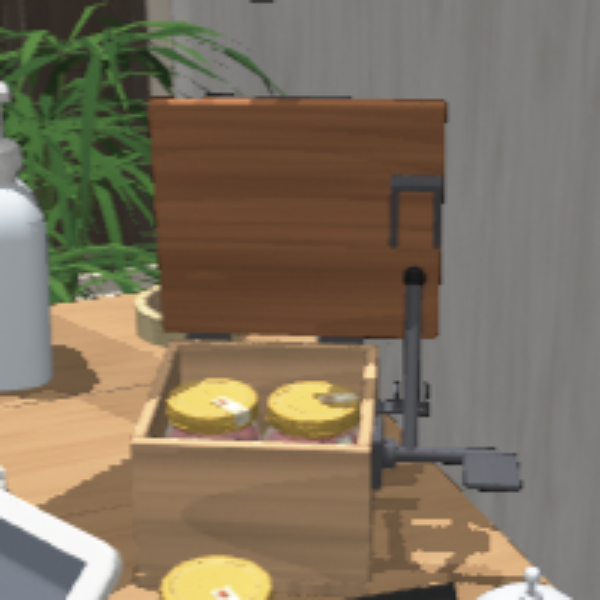

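>>> step_arm(
  steps=[
    [[0.6,-0.02,-0.03],0],
    [[0.9,0,0],0],
    [[0.9,0,0],0],
    [[0.7,0,0],0],
    [[0.6,0,0],0],
    [[0.4,0,0],0],
    [[0,0,0],0],
    [[0,0,0],0],
  ],
)

```text
time_s: 20.45
tcp_pos: [0.5027, 0.0465, 0.2597]
eef_rot: [82.6, 90.0, -122.4]
contact_force: [0.3, -0.5, 0.2]
gripper_width: 0.0243
```

>>> step_arm(
  steps=[
    [[0,0,0],0],
    [[0,0,0],0],
    [[0,0,0],0],
    [[0,0,0],0],
    [[0,0,0],0],
    [[0,0,0],0],
  ],
  fingers=1,
  grip_force=12,
)

```text
time_s: 20.95
tcp_pos: [0.5031, 0.0468, 0.2603]
eef_rot: [-139.1, 89.9, 15.9]
contact_force: [-0.2, 0.5, 5.0]
gripper_width: 0.0114
```

```bash
python3 - <<'E'
from h import *
show();M=rot()
fs=[1.47,1.435]+list(np.arange(1.4,.84,-.05)); pr=bar(1.47)
for f in fs[1:]: b=bar(f); print(round(f,3),(M.T@(b-pr)/.02).round(2)[:2],toch(b).round(1),end='|');pr=b
E
```

```text
t 20.95 tcp [0.5031 0.0468 0.2603] chest [115.5   2.7 259.3] F [-0.2  0.5  5. ] w 11.4
tool y [-0.421 -0.907 -0.001] z [-0.907  0.421 -0.001] yaw y vs ex -179.98
1.435 [-0.06  0.26] [109.9  -0.  250.7]|1.4 [-0.05  0.26] [104.6   0.  251.7]|1.35 [-0.06  0.38] [ 97.   -0.  252.9]|1.3 [-0.04  0.38] [ 89.3  -0.  253.6]|1.25 [-0.02  0.38] [ 81.6  -0.  254. ]|1.2 [0.   0.39] [ 73.9  -0.  254. ]|1.15 [0.02 0.38] [ 66.2  -0.  253.6]|1.1 [0.04 0.38] [ 58.6  -0.  252.8]|1.05 [0.06 0.38] [ 51.   -0.  251.6]|1.0 [0.08 0.38] [ 43.4   0.  250.1]|0.95 [0.1  0.37] [ 36.   -0.  248.2]|0.9 [0.11 0.37] [ 28.6  -0.  245.9]|0.85 [0.13 0.36] [ 21.4   0.  243.3]|
```

>>> step_arm(
  steps=[
    [[-0.03,0.13,0],0],
    [[-0.05,0.26,0],0],
    [[-0.05,0.26,0],0],
    [[-0.06,0.38,0],0],
    [[-0.04,0.38,0],0],
    [[-0.02,0.38,0],0],
    [[0,0.39,0],0],
    [[0.02,0.38,0],0],
    [[0.04,0.38,0],0],
    [[0.06,0.38,0],0],
    [[0.08,0.38,0],0],
    [[0.05,0.18,0],0],
    [[0,0,0],0],
  ],
)

```text
time_s: 22.03
tcp_pos: [0.4692, -0.0247, 0.2592]
eef_rot: [52.4, 89.9, -152.6]
contact_force: [-0.3, -1.3, -0.6]
gripper_width: 0.0112
```

```bash
python3 - <<'E'
from h import *
show()
s=capture('side')
cv2.imwrite('pics/n.png',cv2.resize(s[130:330,260:460],(600,600)))
E
```

```text
t 22.03 tcp [ 0.4692 -0.0247  0.2592] chest [ 36.3   3.2 258.2] F [-0.3 -1.3 -0.6] w 11.2
tool y [-0.422 -0.906  0.001] z [-0.906  0.422  0.001] yaw y vs ex 179.96
```

View pics/n.png

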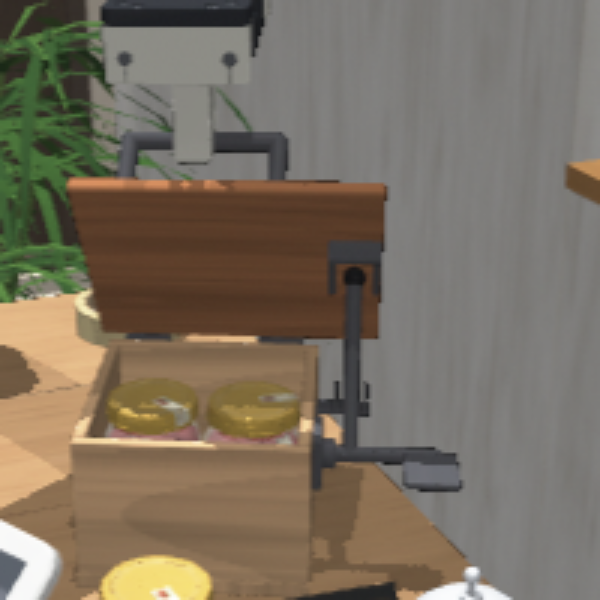

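>>> step_arm(
  steps=[
    [[0.05,0.15,0],0],
    [[0.05,0.15,0],0],
    [[0.05,0.15,0],0],
    [[0,0,0],0],
  ],
)

```text
time_s: 22.42
tcp_pos: [0.4658, -0.032, 0.2563]
eef_rot: [-6.0, 90.0, 149.0]
contact_force: [-0.7, 0.5, 0.0]
gripper_width: 0.0113
```

>>> step_arm(
  steps=[
    [[0.05,0.1,0],0],
    [[0.04,0.1,0],0],
    [[0,0,0],0],
  ],
)

```text
time_s: 22.67
tcp_pos: [0.4642, -0.0357, 0.2546]
eef_rot: [37.4, 90.0, -167.5]
contact_force: [-3.1, 0.4, 1.6]
gripper_width: 0.0114
```

```bash
python3 - <<'E'
from h import *
show()
s=capture('side')
cv2.imwrite('pics/o.png',cv2.resize(s[130:330,260:460],(600,600)))
E
```

```text
t 22.67 tcp [ 0.4642 -0.0357  0.2546] chest [ 24.2   3.2 253.6] F [-3.1  0.4  1.6] w 11.4
tool y [-0.422 -0.907  0.   ] z [-0.907  0.422  0.   ] yaw y vs ex -179.99
```

View pics/o.png

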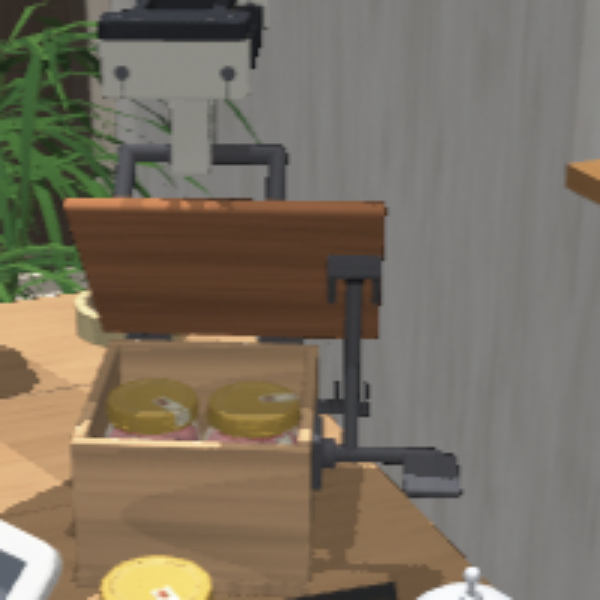

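>>> step_arm(
  steps=[
    [[0.03,0.07,0],0],
    [[0.03,0.07,0],0],
    [[0,0,0],0],
  ],
)

```text
time_s: 22.97
tcp_pos: [0.4635, -0.0373, 0.2539]
eef_rot: [-96.1, 89.9, 59.0]
contact_force: [-3.6, 6.3, 5.8]
gripper_width: 0.0116
```

>>> step_arm(
  steps=[
    [[0.02,0.06,0],0],
    [[0,0,0],0],
    [[0,0,0],0],
  ],
)

```text
time_s: 23.22
tcp_pos: [0.4634, -0.0376, 0.2538]
eef_rot: [-100.2, 89.8, 54.9]
contact_force: [-5.0, 10.3, 7.4]
gripper_width: 0.0114
```

```bash
python3 - <<'E'
from h import *
show()
E
```

```text
t 23.22 tcp [ 0.4634 -0.0376  0.2538] chest [ 22.2   3.  252.8] F [-5.  10.3  7.4] w 11.4
tool y [-0.421 -0.907 -0.003] z [-0.907  0.421 -0.001] yaw y vs ex -179.97
```

>>> step_arm(
  steps=[
    [[0.02,0.08,0],0],
    [[0,0,0],0],
    [[0,0,0],0],
    [[0,0,0],0],
  ],
)

```text
time_s: 23.55
tcp_pos: [0.4633, -0.038, 0.2537]
eef_rot: [-102.6, 89.7, 52.5]
contact_force: [-4.5, 15.7, 8.9]
gripper_width: 0.0112
```

```bash
python3 - <<'E'
from h import *
show()
s=capture('side');t=capture('top')
cv2.imwrite('pics/p.png',cv2.resize(s[180:300,340:460],(600,600),interpolation=cv2.INTER_CUBIC))
cv2.imwrite('pics/pt.png',cv2.resize(t[150:270,280:440],(800,600),interpolation=cv2.INTER_CUBIC))
for th in(1.0,1.05,1.1,1.13,1.16):
    print(th,proj('side',ch(-42+46*np.cos(th+2.007),-155,80+46*np.sin(th+2.007)))[0].round(1),proj('top',ch(-42+46*np.cos(th+2.007),-139,80+46*np.sin(th+2.007)))[0].round(1))
E
```

```text
t 23.55 tcp [ 0.4633 -0.038   0.2537] chest [ 21.8   2.9 252.7] F [-4.5 15.7  8.9] w 11.2
tool y [-0.421 -0.907 -0.006] z [-0.907  0.421 -0.001] yaw y vs ex -179.94
1.0 [412.3 292.6] [402.7 204.6]
1.05 [412.2 293.8] [402.6 204.8]
1.1 [412.1 295.1] [402.5 205.1]
1.13 [412.1 295.8] [402.4 205.2]
1.16 [412.  296.5] [402.3 205.3]
```

View pics/p.png

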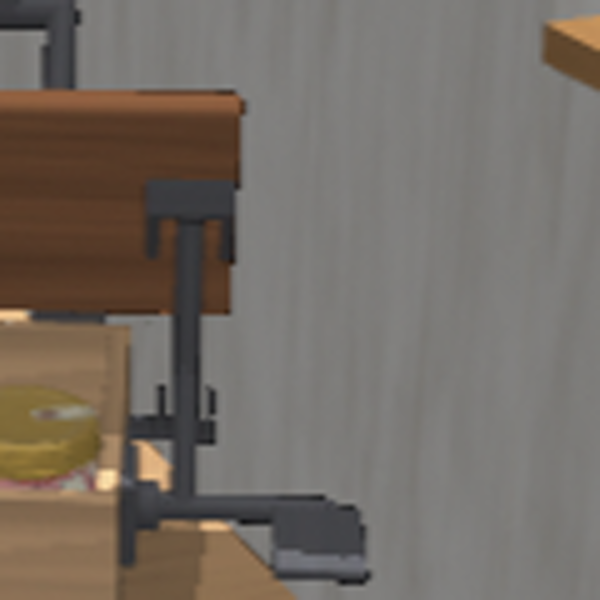

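View pics/pt.png

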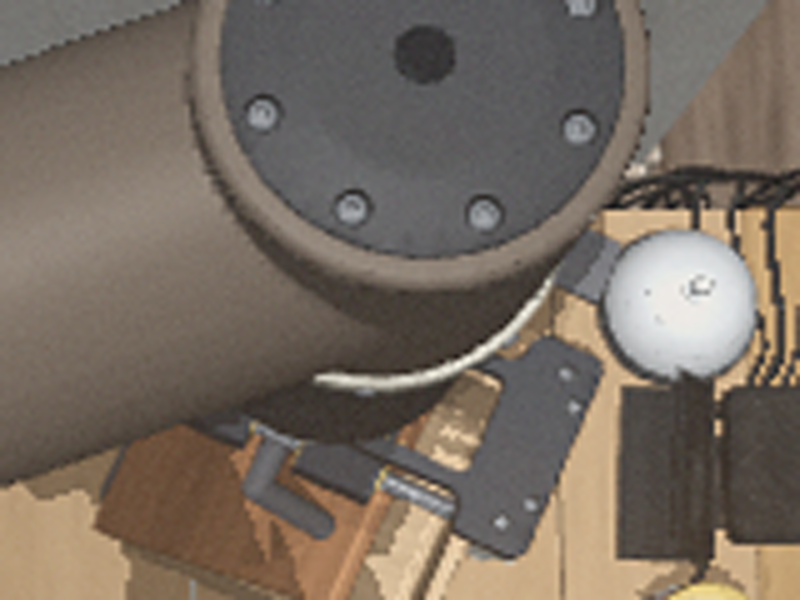

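>>> step_arm(
  steps=[
    [[-0.02,-0.1,0],0],
    [[-0.01,-0.05,0],0],
    [[0,0,0],0],
  ],
)

```text
time_s: 23.9
tcp_pos: [0.4637, -0.0371, 0.254]
eef_rot: [-109.9, 89.9, 45.2]
contact_force: [-4.1, 6.1, 8.0]
gripper_width: 0.0118
```

>>> step_arm(
  steps=[
    [[0,0,0],0],
    [[0,0,0],0],
    [[0,0,0],0],
    [[0,0,0],0],
    [[0,0,0],0],
    [[0,0,0],0],
  ],
  fingers=0.73,
)

```text
time_s: 24.4
tcp_pos: [0.4633, -0.038, 0.2532]
eef_rot: [73.0, 90.0, -132.0]
contact_force: [-0.5, 0.7, -0.3]
gripper_width: 0.0238
```

```bash
python3 - <<'E'
from h import *
show()
s=capture('side')
cv2.imwrite('pics/q.png',cv2.resize(s[130:330,260:460],(600,600),interpolation=cv2.INTER_CUBIC))
E
```

```text
t 24.4 tcp [ 0.4633 -0.038   0.2532] chest [ 21.8   2.9 252.2] F [-0.5  0.7 -0.3] w 23.8
tool y [-0.422 -0.907  0.   ] z [-0.907  0.422  0.   ] yaw y vs ex -180.0
```

View pics/q.png

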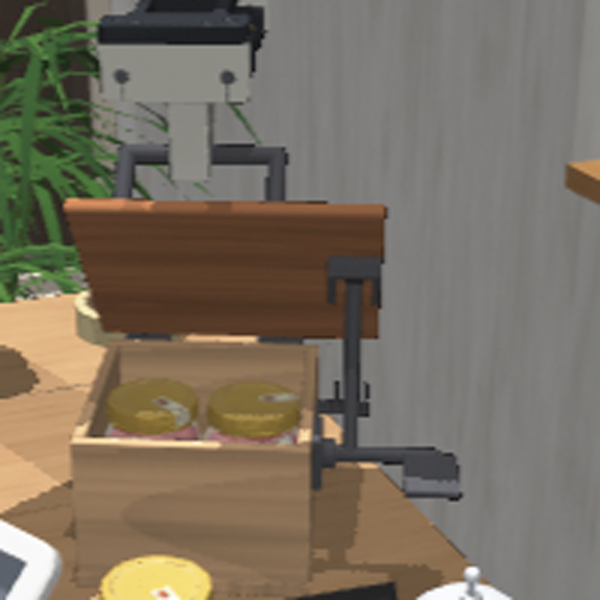

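>>> step_arm(
  steps=[
    [[-0.4,0,0],0],
    [[-0.7,0,0],0],
    [[-0.9,0,0],0],
    [[-1,0,0],0],
    [[-1,0,0],0],
    [[-1,0,0],0],
    [[-1,-0.5,0],0],
    [[0,-1,0],0],
    [[0,-1,0],0],
    [[0,-1,0],0],
    [[0,-1,0],0],
    [[0,-1,0],0],
    [[0,-1,0],0],
    [[0,-1,0],0],
    [[0,-1,0],0],
    [[0,-0.5,0],0],
    [[0,0,0],0],
  ],
)

```text
time_s: 25.87
tcp_pos: [0.5401, 0.1274, 0.3726]
eef_rot: [53.4, 89.9, -151.5]
contact_force: [0.4, 0.3, -0.4]
gripper_width: 0.0238
```

```bash
python3 - <<'E'
from h import *
show()
s=capture('side');t=capture('top')
cv2.imwrite('pics/r.png',s)
cv2.imwrite('pics/rz.png',cv2.resize(s[200:300,320:440],(720,600),interpolation=cv2.INTER_CUBIC))
cv2.imwrite('pics/rt.png',cv2.resize(t[150:300,270:470],(800,600),interpolation=cv2.INTER_CUBIC))
def lp(r,y,h,f): # lid point r from hinge, height h
    return ch(78-r*np.cos(f)+h*np.sin(f),y,100+r*np.sin(f)+h*np.cos(f))
for f in(.80,.83,.86,.89,.92): print(f,'edge+ ',[proj(n,lp(166,73,10,f))[0].round(1) for n in('side','top')],'edge-',[proj(n,lp(166,-109,10,f))[0].round(1) for n in('side','top')],'bar-',proj('top',lp(145,-45,52,f))[0].round(1))
E
```

```text
t 25.87 tcp [0.5401 0.1274 0.3726] chest [204.2   3.1 371.6] F [ 0.4  0.3 -0.4] w 23.8
tool y [-0.42  -0.907  0.001] z [-0.907  0.42   0.001] yaw y vs ex -179.91
0.8 edge+  [array([280.3, 200. ]), array([349.1, 272.3])] edge- [array([387. , 201.9]), array([384.7, 191.4])] bar- [352.8 209. ]
0.83 edge+  [array([280.6, 197.5]), array([347.4, 271.4])] edge- [array([387.1, 199.3]), array([383.2, 190.3])] bar- [351.  207.9]
0.86 edge+  [array([281. , 195.1]), array([345.7, 270.5])] edge- [array([387.1, 196.8]), array([381.7, 189.1])] bar- [349.1 206.9]
0.89 edge+  [array([281.3, 192.8]), array([344. , 269.5])] edge- [array([387.1, 194.4]), array([380.1, 188. ])] bar- [347.1 205.8]
0.92 edge+  [array([281.6, 190.5]), array([342.2, 268.6])] edge- [array([387.2, 192. ]), array([378.4, 186.8])] bar- [345.2 204.8]
```

View pics/rt.png

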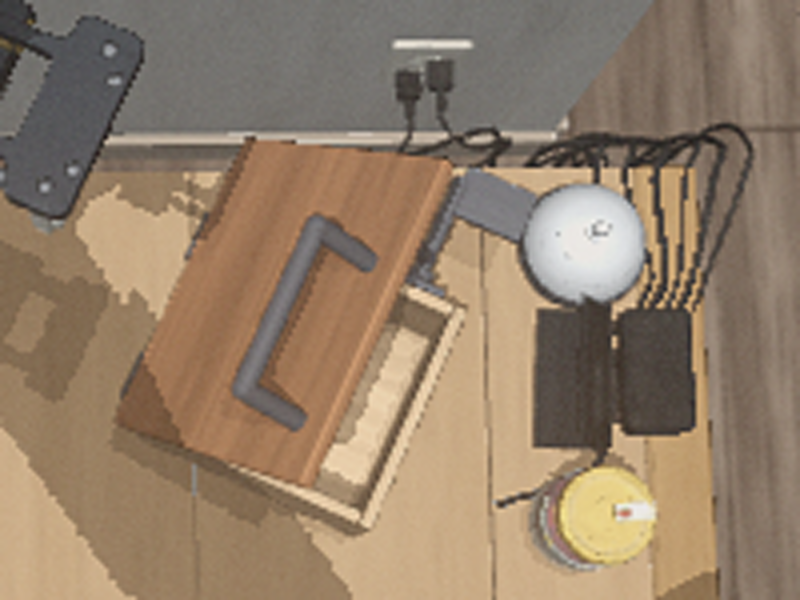

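View pics/r.png

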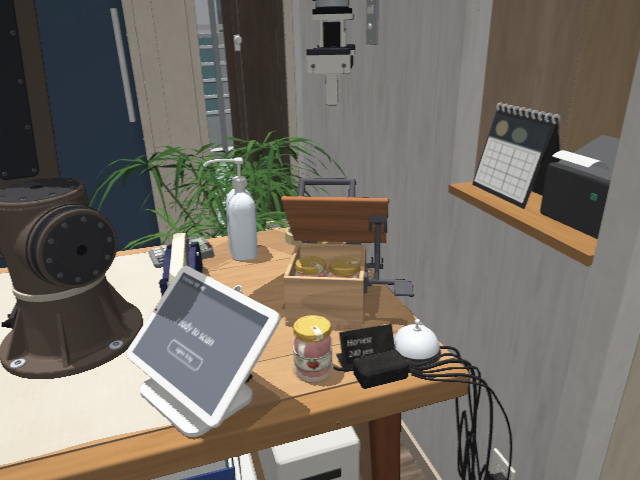

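View pics/rz.png

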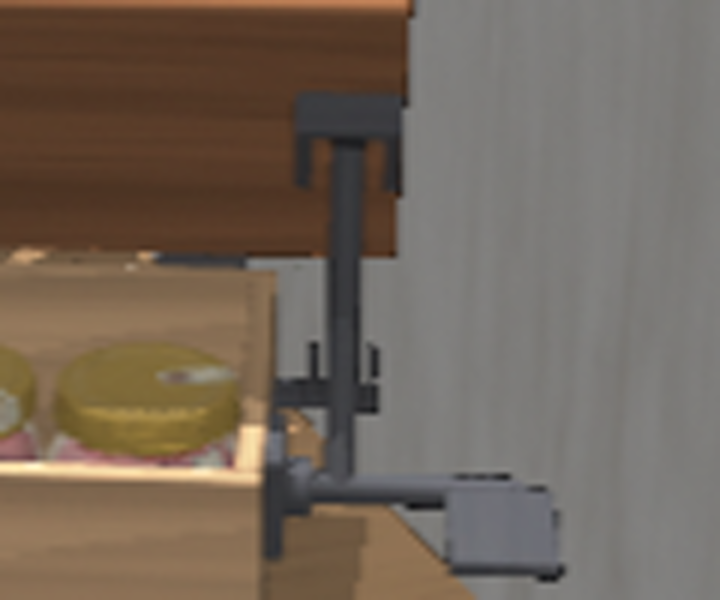

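```bash
python3 - <<'E'
from h import *
a=cv2.imread('pics/side0.png');b=cv2.imread('pics/r.png')
for n,(x0,y0,x1,y1) in dict(bottle=(205,155,258,262),jar=(292,315,333,382),bell=(392,318,440,362)).items():
    d=cv2.absdiff(a,b)[y0:y1,x0:x1].max(2); print(n,'frac changed',(d>40).mean().round(3), cv2.phaseCorrelate(np.float32(cv2.cvtColor(a[y0:y1,x0:x1],6)),np.float32(cv2.cvtColor(b[y0:y1,x0:x1],6))))
show(); print(close_job())
E
```

```text
bottle frac changed 0.014 ((-0.16107260114453936, 0.0005135250405743363), 0.9542949347666098)
jar frac changed 0.004 ((0.42029766554626846, -0.04325420730224039), 0.9920313439251464)
bell frac changed 0.059 ((-0.07998442196477029, 0.4924725311328224), 0.9380658072453958)
t 25.97 tcp [0.5393 0.1257 0.373 ] chest [202.3   3.1 372. ] F [ 0.5 -1.   0.1] w 23.5
tool y [-0.421 -0.907  0.001] z [-0.907  0.421  0.   ] yaw y vs ex -179.95
the job is handed in; nothing more can be done
None
```

The lid is propped open on the rod, and I handed the job in at about 26 s with the arm clear of everything.

I raised the lid by its bar to about 1.47 rad and let go. I then pushed the paddle until the rod stood at about 0.95–1.02 rad, and brought the lid down by its bar onto the rod. I pressed it home with up to about 17 N, and it stopped firmly.

**Lid:** it reads about 0.83–0.86 rad in both views. Two readings came out slightly below the nominal 0.86, within my measuring error.

**Rod:** the paddle's position in the side view puts the rod at about 1.10–1.13 rad. The stop hid the tip ball from the camera, so I judged it fully home from the firm stop under load and these angles, without seeing the tip in place.

**Bystanders:** the pump bottle, jar and bell show shifts under half a pixel in the side view. About 6% of the bell's pixels changed; I did not check why, but its position in the top view is the same to within a pixel.

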